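# Open the rollers of a noodle-dough sheeter with its loose crank

## Robot

A 6-joint arm with a two-finger parallel gripper is mounted at the origin on the work surface. World frame = base frame: x ahead of the robot, y to its left, z up, the work surface at z = 0. Lengths are in m, angles in rad, forces in N, time in s.
With the tool pointing down it reaches from about 0.3 to 0.775 m from the base axis. Payload 14.6 kg.
Tool frame: the origin (TCP) lies on the centre line of the jaws, within the pads' length; the fingertips stand 19 mm ahead of it and the grasp point (between the pads) is the TCP; z points along the fingers, y is the direction in which the jaws open and shut (so a half turn about z gives the same grasp; the last joint's range is limited). The gripper opens to 85 mm and grips with 20 to 120 N. Pads are 22 mm wide; open, the fingers measure 114 mm over their backs; the gripper's body (76 mm by 85 mm) begins 54 mm behind the grasp point. The pads swing forward as they close: fully open they stand 13 mm farther back than shut.
Start: joints at [1.154, 0.3, 1.521, -0, 1.321, -0.067], TCP at [0.188, 0.517, 0.25] pointing down, gripper open.
Joint ranges: [-3.03, 3.03], [-0.79, 2.21], [0.23, 2.52], [-1.04, 4.18], [0, 3.07], [-2.55, 2.55]. Speed limits (rad/s): [2.22, 2.22, 2.57, 3.14, 3.14, 3.14].

## Interface

Orientations are given as a 3x3 rotation matrix whose columns are the frame's x, y, z axes.
In Python, from plant import reach, move_straight, goto_joints, command_gripper, sleep, ik, camera, PlanningError, job_done, cut_out, spot_point, get_clock, get_joint_positions, get_joint_velocities, get_tau, get_tool_pos, get_tcp_rot, get_contact_force, get_torque, get_width gives the robot as it stands. Calls block until the motion is done:
- reach(position, orientation): joint-space move of the TCP to a pose.
- move_straight(position, frame=None, rate=0.15, guard=None): straight line of the TCP; frame=None keeps the orientation; rate is the mean speed in m/s. With guard (N) it stops when the force on the tool has changed by that much, and returns True; else False.
- goto_joints(angles): joint-space move.
- command_gripper(opening): opening from 0.0 (shut) to 1.0 (fully open); the grip force is fixed at half the most; returns when the fingers have stopped.
- sleep(seconds).
- ik(position, orientation): joint angles nearest the present ones, or None.
- camera(name): name is "scene" or "top" or "wrist"; returns a dict with "image" (420x560x3 uint8, blue, green, red), "fx", "fy", "cx", "cy" (pixels), "position" and "attitude" of the camera in the world. Camera axes: x right, y up, looking along -z (the intrinsics and any distortion apply to the point x, -y, -z); pixel columns grow to the right and rows downward; lengths in m; the calibration is good to about 2 mm. The wrist camera is an equidistant fisheye: a pixel r from the principal point sees the ray r / f radians off the axis. A picture is of the moment at which its call begins. There is no depth.
A pose or a line that the arm cannot do raises PlanningError and nothing moves.
- job_done(): hands the job in, once; it reports no verdict.
Trained networks look in a picture, given as the dict that the camera call returned (one of the last four; its "shot" number tells which), for a name from the list of things; names that differ only in an ending like _2 or _b are one class to them, and where a whole thing is asked for, a point or a joint stands for the part that bears it (a point fixed in the world has none). Each returns a list of dicts, best first, with "p" (0 to 1); they miss things now and then, are a little off and sometimes report something else, mostly with a low value. They report only what shows in the picture. A call takes as long as a camera call. They do not tell look-alikes from the thing itself.
- cut_out(query, picture): "pixels" (420x560 bool, what is visible of it) and "box" ([left, top, right, bottom] as shares, 0 to 1, of the picture: columns of its width, rows of its height, round what is visible of it).
- spot_point(query, picture): "position" ([column, row] as shares, 0 to 1, of the picture: columns of its width, rows of its height: a listed point, or the origin of a listed thing).
Readings, each from a call of its own:
- get_clock(): time.
- get_joint_positions(): joint angles.
- get_joint_velocities(): joint speeds.
- get_tau(): joint torques, N m.
- get_tool_pos(): TCP position.
- get_tcp_rot(): TCP orientation.
- get_contact_force(): force on the tool from outside, world axes, zero at the start.
- get_torque(): the same for the moment, N m.
- get_width(): opening from 0.0 (shut) to 1.0 (fully open).
Only numpy, scipy, OpenCV 4.12 (cv2) and the standard library are available. Lean on these libraries where they do the work, as an engineer would, in place of code of your own. Each camera call takes 0.05 s, during which the arm holds its last target. There are 200 camera calls.

## Task

Open up the dough sheeter's rollers: fit the loose crank fully home on the square shaft on top of the machine, wind it anticlockwise (seen from above) until the upper roller is all the way up against its stop, then lift the crank off and set it down gently in the white tray, the same way up as you found it. Leave the crockery and tools around it where they are.

Things in the scene. Friction and masses are not known exactly. Their poses are not given: they have to be found in the camera images.
- machine: Dough sheeter, screwed down: steel base 150 x 270 mm, two white cheeks, two steel rollers (along its y), and on top a steel bridge 56 mm (x) by 250 mm (y) whose upper face is 166 mm above the table. Origin: centre of its underside, on the table; z up. The vertical square shaft stands on this origin's axis. It stands somewhere else, and turned, each time.
- shaft_tip (a point): Centre of the top end of the upright square shaft, 194 mm above the table; a fixed point whose axes are the machine's and do NOT turn with the shaft. Shaft: greased steel, 16 mm square, 22 mm tall; its top 3 mm taper to 13 mm square. Its starting angle is not reported (any angle); the socket goes on only within about 7 degrees of one of four angles 90 degrees apart (farther off it sits on the taper).
- roller (a joint): Height of the upper roller, in m: 0 lowest, 0.012 all the way up at the stop. It rises 2 mm per radian of the shaft turned anticlockwise seen from above (12.6 mm a turn). It starts between 0.002 and 0.0052.
- crank: Loose crank, 0.24 to 0.38 kg, standing on the table. Origin: centre of the hub's underside; z up, x along the arm to the handle. Hub 34 x 34 mm with a square socket, 18 mm wide and 24 mm deep, open below, on the z axis, sides along x and y. Flat arm 18 mm wide, 24 to 32 mm above the origin, out to x = 100 mm. Mass centre about 12 mm from the z axis, towards the handle.
- tray: Open white plastic tray, fixed to the table, outside 180 mm (x) by 190 mm (y) by 30 mm high, walls and floor 4 mm. Origin: centre of its underside; z up. It lies to one side of the machine, the crank to the other.
- bowl: Bystander: blue bowl 120 mm across, 60 mm high. Origin at its underside.
- jar: Bystander: jar 72 mm across, 110 mm high. Origin at its underside.
- cup: Bystander: steel cup 68 mm across, 80 mm high. Origin at its underside.
- scraper: Bystander: dough scraper, blade 110 x 70 mm with a wooden grip, 22 mm high. Origin at its underside.
- brush: Bystander: flat wooden brush, about 165 mm long, 22 mm high. Origin at its underside.
- collar_top (a point): Centre of the top of the round collar, 34 mm across, at the shaft's foot, 172 mm above the table; the hub's underside rests on it when the crank is fully home. The shaft is stiff: about 0.25 N m turns it, in any position, and it stays where it is left. From its start it turns 3.4 to 5.0 rad (0.55 to 0.8 turn) anticlockwise to a hard end stop. Lightly twisting the crank on its end does not turn it.
- crank_boss (a point): Middle of the crank's square steel boss, the place to hold it when fitting: 22 x 22 mm, sides along the crank's x and y, on the hub's axis, from 32 to 64 mm above the crank's origin (this point 48 mm).
- crank_handle (a point): Middle of the crank's upright round wooden handle, 22 mm in diameter, at crank x = 90 mm, from 34 to 84 mm above the crank's origin (this point 59 mm); it is fixed to the arm. Under it a round foot, 18 mm in diameter, reaches down to the level of the origin; with the crank fully home it passes 6 mm over the bridge.
Not all that is in view belongs to the job. Leave any orange or pink look-alike of the crank alone.

How it is judged:
By the outcome, as a careful person would: the job done as asked, in the order asked, and still so for the second after the job is handed in, with the robot touching nothing.
It also fails if it takes over 72 s, if anything falls off the work surface, if the arm or the gripper's body presses on something with over 40 N, if the wrist force passes 120 N, or if a joint passes its speed limit or range.

## Working session

There is one attempt and no reset: what is moved stays moved. The work goes in short steps, each a Python script; the robot and the scene stay as the last script left them, time stands still between calls to the robot, and variables do not carry over. Pictures are saved under pics/ and viewed, about 8 in all and at most 12, crops included, and the job is handed in when it is done.

```bash
ls; mkdir -p pics; cat > h.py <<'E'
import numpy as np, cv2
from plant import *
def proj(c,P):
    P=np.atleast_2d(P).astype(float); R=np.array(c["attitude"]); q=(P-np.array(c["position"]))@R
    x,y,z=q[:,0],-q[:,1],-q[:,2]
    return np.c_[c["cx"]+c["fx"]*x/z, c["cy"]+c["fy"]*y/z]
def ray(c,uv,fish=False):
    x=(uv[0]-c["cx"])/c["fx"]; y=(uv[1]-c["cy"])/c["fy"]
    if fish:
        r=np.hypot(x,y)+1e-12; d=np.array([np.sin(r)*x/r,-np.sin(r)*y/r,-np.cos(r)])
    else: d=np.array([x,-y,-1.])
    d=np.array(c["attitude"])@d; return d/np.linalg.norm(d)
def at_z(c,uv,z,fish=False):
    d=ray(c,uv,fish); p=np.array(c["position"]); return p+d*(z-p[2])/d[2]
def tri(cs,uvs):
    A=np.zeros((3,3)); b=np.zeros(3)
    for c,uv in zip(cs,uvs):
        d=ray(c,uv); M=np.eye(3)-np.outer(d,d); A+=M; b+=M@np.array(c["position"])
    return np.linalg.solve(A,b)
def sh(p): return np.array(p)*[560,420]
E
python3 - <<'E'
from h import *
s=camera("scene"); t=camera("top")
cv2.imwrite("pics/a.png",s["image"]); cv2.imwrite("pics/b.png",t["image"])
for c in (s,t): print({k:np.round(c[k],4).tolist() for k in c if k!="image"})
Z=dict(machine=0,shaft_tip=.194,collar_top=.172,crank=0,crank_boss=.048,crank_handle=.059,tray=0,bowl=0,jar=0,cup=0,scraper=0,brush=0)
for n,z in Z.items():
    for nm,c in (("s",s),("t",t)):
        for r in spot_point(n,c)[:3]:
            u=sh(r["position"]); print(n,nm,round(r["p"],2),u.round(1),at_z(c,u,z).round(3))
print(get_clock())
E
```

```text
pics
{'fx': 414.52, 'fy': 414.52, 'cx': 278.4208, 'cy': 216.4632, 'position': [0.8856, -0.5426, 1.1289], 'attitude': [[0.8385, -0.4595, 0.2929], [0.5449, 0.7039, -0.4556], [0.0031, 0.5417, 0.8406]], 'shot': 1}
{'fx': 419.9001, 'fy': 419.9001, 'cx': 275.2878, 'cy': 213.0904, 'position': [0.4386, 0.0053, 1.3628], 'attitude': [[-0.0069, 0.9966, -0.0822], [-0.9999, -0.0059, 0.0127], [0.0121, 0.0823, 0.9965]], 'shot': 2}
machine s 0.72 [281.2 245. ] [ 0.557 -0.014  0.   ]
machine t 0.71 [274.1 212.3] [ 0.554 -0.008  0.   ]
machine t 0.33 [207.3 166.4] [0.706 0.21  0.   ]
shaft_tip s 0.73 [287.2 208.9] [ 0.566 -0.002  0.194]
shaft_tip t 0.85 [276.6 205.9] [ 0.555 -0.013  0.194]
collar_top s 0.64 [280.7 210.1] [ 0.546 -0.003  0.172]
collar_top t 0.74 [270.2 207.3] [0.553 0.005 0.172]
collar_top t 0.57 [374.8 230.5] [ 0.485 -0.293  0.172]
crank s 0.88 [306.2 163.7] [0.454 0.309 0.   ]
crank s 0.71 [285.4 241.1] [0.56  0.005 0.   ]
crank s 0.7 [344.3 168.3] [0.576 0.364 0.   ]
crank t 0.8 [164.6 301.9] [0.269 0.343 0.   ]
crank t 0.7 [170.4 243.8] [0.454 0.327 0.   ]
crank t 0.6 [158.2 206.3]
[... 764 characters left out ...]
 [161.4 159.2] [0.731 0.36  0.   ]
bowl s 0.58 [265.2 354.6] [ 0.701 -0.317  0.   ]
bowl s 0.24 [284.2 210.1] [0.494 0.1   0.   ]
bowl t 0.72 [368.1 162.3] [ 0.717 -0.319  0.   ]
jar s 0.6 [388.3 187.3] [0.741 0.372 0.   ]
jar s 0.47 [265.9 354.5] [ 0.703 -0.316  0.   ]
jar s 0.34 [351.3 267.2] [0.774 0.037 0.   ]
jar t 0.82 [162.5 160.3] [0.727 0.357 0.   ]
cup s 0.77 [356.7 218.5] [0.708 0.201 0.   ]
cup t 0.84 [208.2 167.6] [0.702 0.207 0.   ]
cup t 0.47 [276.  204.9] [ 0.578 -0.015  0.   ]
scraper s 0.75 [351.  269.7] [0.777 0.029 0.   ]
scraper t 0.75 [260.9 149.1] [0.763 0.034 0.   ]
brush s 0.94 [315.3 326.3] [ 0.775 -0.178 -0.   ]
brush t 0.57 [324.2 149.1] [ 0.762 -0.175  0.   ]
1.3
```

```bash
python3 - <<'E'
import cv2,numpy as np
a=cv2.imread("pics/a.png");b=cv2.imread("pics/b.png")
cv2.imwrite("pics/c1.png",cv2.resize(b[130:350,120:420],(800,587),interpolation=cv2.INTER_CUBIC))
cv2.imwrite("pics/c2.png",cv2.resize(a[90:270,230:470],(800,600),interpolation=cv2.INTER_CUBIC))
E
```

```text
(no output)
```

View pics/c1.png

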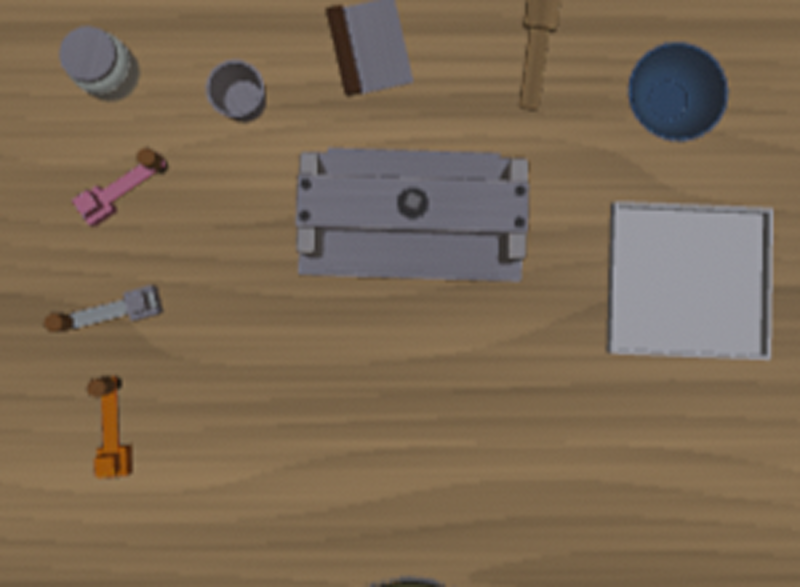

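View pics/c2.png

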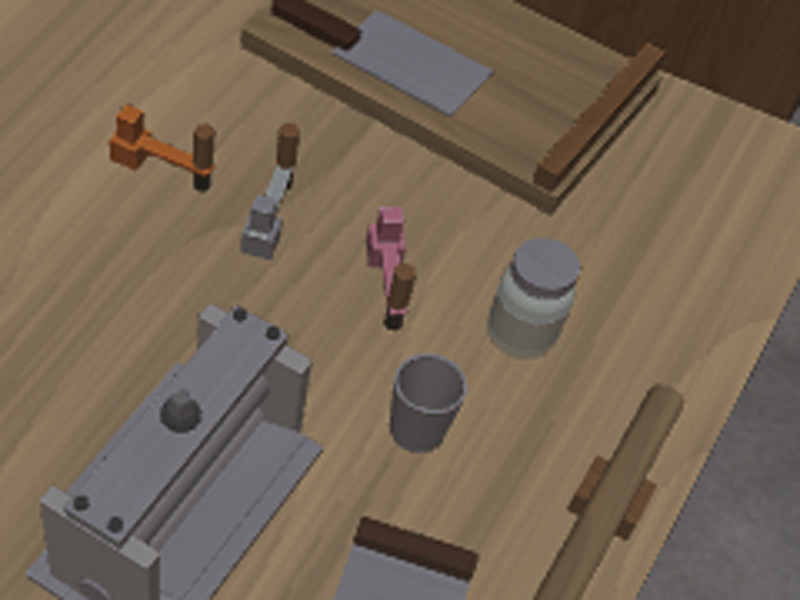

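The target is the steel crank. Its hub is at top pixel (173.6, 243) and its handle at (140.6, 251), so the handle direction is about 107°. The shaft is at (274, 206), with its square visibly turned. The tray is at (376, 231). I'll take closer looks with the wrist camera over the crank and the shaft.

```bash
cat >> h.py <<'E'
def down(psi):
    c,s=np.cos(psi),np.sin(psi); return np.array([[c,s,0],[s,-c,0],[0,0,-1.]])
def yaw():
    R=np.array(get_tcp_rot()); return np.arctan2(R[1,0],R[0,0])
E
python3 - <<'E'
from h import *
print("psi0",yaw(),get_joint_positions())
def look(p,psi,name,qs):
    reach(p,down(psi)); c=camera("wrist"); cv2.imwrite(f"pics/{name}.png",c["image"])
    print(name,get_tool_pos(),yaw(),np.round(get_joint_positions(),3)); print({k:np.round(c[k],4).tolist() for k in c if k!="image"})
    for n,z in qs:
        for r in spot_point(n,c)[:2]:
            u=sh(r["position"]); print(n,round(r["p"],2),u.round(1),at_z(c,u,z,True).round(4))
look([0.455,0.24,0.25],np.pi/2,"w1",[("crank_boss",.048),("crank_handle",.059),("crank",0)])
look([0.555,-0.08,0.33],np.pi/2,"w2",[("shaft_tip",.194),("collar_top",.172)])
print(get_clock())
E
python3 -c "
import cv2,numpy as np
a=cv2.imread('pics/w1.png');b=cv2.imread('pics/w2.png')
cv2.imwrite('pics/w12.png',cv2.resize(np.hstack([a,b]),(800,300)))"
```

```text
psi0 2.791761663234586 [ 1.15438790e+00  2.99910625e-01  1.52103106e+00  2.42232937e-05
  1.32068128e+00 -6.65834354e-02]
w1 [0.45458903 0.24087254 0.24999108] 1.5728811705315446 [0.416 0.221 1.621 0.    1.3   0.414]
{'fx': 325.1923, 'fy': 325.1923, 'cx': 275.8732, 'cy': 206.3529, 'position': [0.455, 0.3073, 0.3742], 'attitude': [[1.0, -0.0014, -0.0017], [0.0018, 0.9649, 0.2625], [0.0013, -0.2625, 0.9649]], 'shot': 3}
crank_boss 0.98 [106.6  90. ] [0.2723 0.3487 0.048 ]
crank_boss 0.96 [388.5  59. ] [0.571  0.3756 0.048 ]
crank_handle 0.85 [255.   23.7] [0.4352 0.4037 0.059 ]
crank_handle 0.73 [434.2 135.3] [0.6208 0.2987 0.059 ]
crank 0.68 [279.4 111.2] [0.4594 0.3174 0.    ]
crank 0.61 [376.   61.7] [0.5723 0.3808 0.    ]
w2 [ 0.55500659 -0.07881944  0.32971446] 1.5722161231679594 [-0.206  0.277  1.367  0.     1.498 -0.208]
{'fx': 325.1923, 'fy': 325.1923, 'cx': 275.8732, 'cy': 206.3529, 'position': [0.5554, -0.0124, 0.454], 'attitude': [[1.0, -0.0006, -0.0011], [0.0009, 0.965, 0.2624], [0.0009, -0.2624, 0.965]], 'shot': 4}
shaft_tip 0.75 [279.1 109.3] [ 0.5582 -0.0038  0.194 ]
collar_top 0.98 [279.7 112.6] [ 0.559 -0.006  0.172]
4.3833
```

View pics/w12.png

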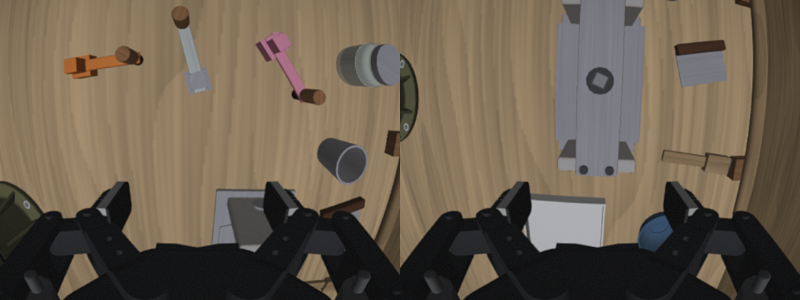

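w1: steel crank hub near full-res pixel (279, 111), handle near (252, 20). w2: shaft near (279, 110), with its square turned about 20°. I'll rectify both onto their planes and measure there.

```bash
cat >> h.py <<'E'
def fproj(c,P):
    q=(P-np.array(c["position"]))@np.array(c["attitude"]); x,y,z=q[...,0],-q[...,1],-q[...,2]
    r=np.hypot(x,y)+1e-12; th=np.arctan2(r,z)
    return np.stack([c["cx"]+c["fx"]*th*x/r, c["cy"]+c["fy"]*th*y/r],-1).astype(np.float32)
def ortho(c,x0,y0,z,half,n):
    """top-down view at height z; column = +x, row = -y"""
    g=np.linspace(-half,half,n); X,Y=np.meshgrid(x0+g,y0-g)
    m=fproj(c,np.stack([X,Y,np.full_like(X,z)],-1)); return cv2.remap(c["image"],m[...,0],m[...,1],cv2.INTER_CUBIC)
E
python3 - <<'E'
from h import *
R1=np.array([[1.0,-0.0014,-0.0017],[0.0018,0.9649,0.2625],[0.0013,-0.2625,0.9649]])
R2=np.array([[1.0,-0.0006,-0.0011],[0.0009,0.965,0.2624],[0.0009,-0.2624,0.965]])
I=dict(fx=325.1923,fy=325.1923,cx=275.8732,cy=206.3529)
c1=dict(I,position=[0.455,0.3073,0.3742],attitude=R1,image=cv2.imread("pics/w1.png"))
c2=dict(I,position=[0.5554,-0.0124,0.454],attitude=R2,image=cv2.imread("pics/w2.png"))
a=ortho(c1,.455,.34,.032,.08,400); b=ortho(c2,.557,-.004,.194,.03,400)
cv2.imwrite("pics/o.png",cv2.convertScaleAbs(np.hstack([a,b]),alpha=1.5))
E
```

```text
(no output)
```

View pics/o.png

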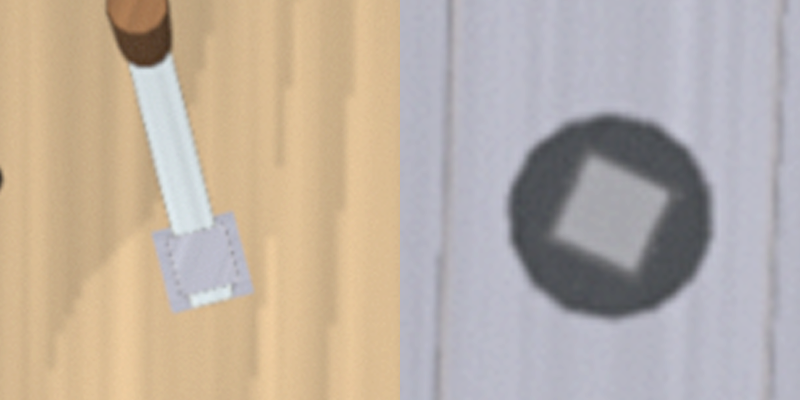

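```bash
cat >> h.py <<'E'
def shaft_fit(c,x0=.559,y0=-.006,half=.03,n=400):
    b=ortho(c,x0,y0,.194,half,n); g=cv2.cvtColor(b,cv2.COLOR_BGR2GRAY); k=2*half/(n-1)
    _,m=cv2.threshold(g,0,255,cv2.THRESH_OTSU); _,_,st,ce=cv2.connectedComponentsWithStats(m)
    l,_,_,_=cv2.connectedComponentsWithStats(m)[0:4] if 0 else (cv2.connectedComponents(m)[1],0,0,0)
    i=min(range(1,len(ce)),key=lambda j:np.hypot(*(ce[j]-(n-1)/2))+(1e4 if st[j][4]<800 or st[j][4]>25000 else 0))
    ct=cv2.findContours((l==i).astype(np.uint8),0,1)[0][0]; (u,v),wh,an=cv2.minAreaRect(ct)
    return x0+(u-(n-1)/2)*k, y0-(v-(n-1)/2)*k, np.array(wh)*k*1e3, -an%90, b
E
python3 - <<'E'
from h import *
tiles=[]
for psi,s in ((np.pi,1),(0,-1)):
    reach([.559+.075*s,-.006,.33],down(psi)); c=camera("wrist"); r=shaft_fit(c); print("shaft",np.round(r[:2],4),r[2].round(1),round(r[3],1)); tiles.append(r[4])
reach([.4563-.075,.3151,.25],down(.0)); c=camera("wrist"); tiles.append(ortho(c,.4563,.3151,.024,.03,400)); print(np.round(c["position"],4),[ (r["p"],at_z(c,sh(r["position"]),.048,True).round(4)) for r in spot_point("crank_boss",c)[:3]])
reach([.4563+.075,.3151,.25],down(np.pi)); c=camera("wrist"); tiles.append(ortho(c,.4563,.3151,.024,.03,400)); print(np.round(c["position"],4))
print(get_clock())
T=np.vstack([np.hstack(tiles[:2]),np.hstack(tiles[2:])]); cv2.imwrite("pics/o2.png",cv2.resize(T,(600,600)))
E
```

```text
shaft [ 0.5587 -0.0062] [13.3 13.4] 65.3
shaft [ 0.5589 -0.0062] [13.5 13.4] 64.9
[0.4488 0.3145 0.3745] [(0.87, array([0.5721, 0.3743, 0.048 ])), (0.73, array([0.4551, 0.3156, 0.048 ]))]
[0.4652 0.3152 0.3743]
12.625
```

View pics/o2.png

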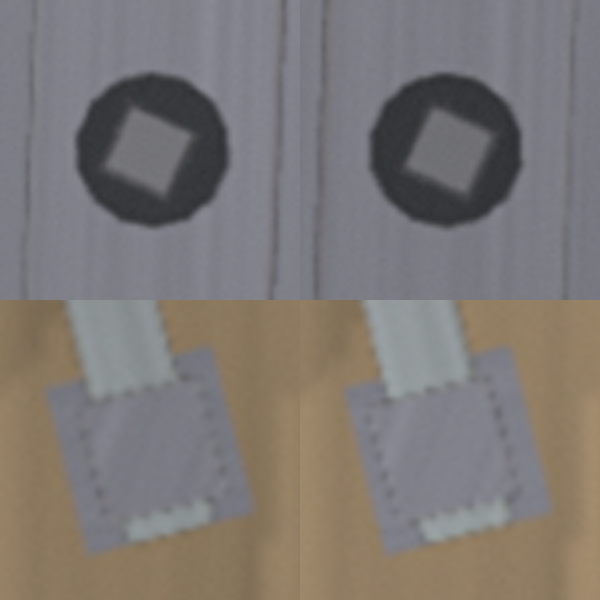

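Two opposite views agree:
- Shaft at (0.5588, -0.0062), angle 65.1° mod 90.
- Crank hub at (0.4563, 0.3151), yaw 104.2°. Hub corners span about 34 mm, as stated.

Next I'll grasp the boss and carry the crank to just above the shaft.

```bash
python3 - <<'E'
from h import *
d=np.deg2rad
C=np.array([.4563,.3151]); S=np.array([.5588,-.0062])
reach([*C,.14],down(d(14.2))); print(np.round(get_joint_positions(),3))
print("guard",move_straight([*C,.054],rate=.08,guard=8), get_tool_pos(), np.round(get_contact_force(),1))
command_gripper(0.); print("w",get_width(),np.round(get_contact_force(),1))
f0=np.array(get_contact_force())
move_straight([*C,.30],rate=.2); print("w",get_width(),np.round(get_contact_force()-f0,2))
q=ik([*S,.30],down(d(-24.9))); print(q)
reach([*S,.275],down(d(-24.9))); print(get_tool_pos(),np.rad2deg(yaw()),np.round(get_joint_positions(),3),np.round(get_contact_force(),2),np.round(get_torque(),3))
c=camera("scene"); cv2.imwrite("pics/s3.png",cv2.resize(c["image"][90:330,150:470],(800,600)))
c=camera("wrist"); cv2.imwrite("pics/w3.png",c["image"])
print(get_clock())
E
```

```text
[0.538 0.424 1.624 0.    1.093 1.861]
guard False [0.45654786 0.31525028 0.05452635] [0.4 0.5 0.2]
w 0.2459939135149911 [ 0.9 -0.7  3.1]
w 0.24661049665567983 [-0.36  0.53 -6.17]
[-7.66351241e-02  2.86944871e-01  1.42227513e+00 -4.44089210e-16
  1.43237265e+00  1.92874819e+00]
[ 0.5587927  -0.00518734  0.27503577] -24.799470255785423 [-0.075  0.302  1.461  0.     1.379  1.929] [-0.27  0.48 -1.87] [-0.065  0.083  0.002]
19.7167
```

View pics/s3.png

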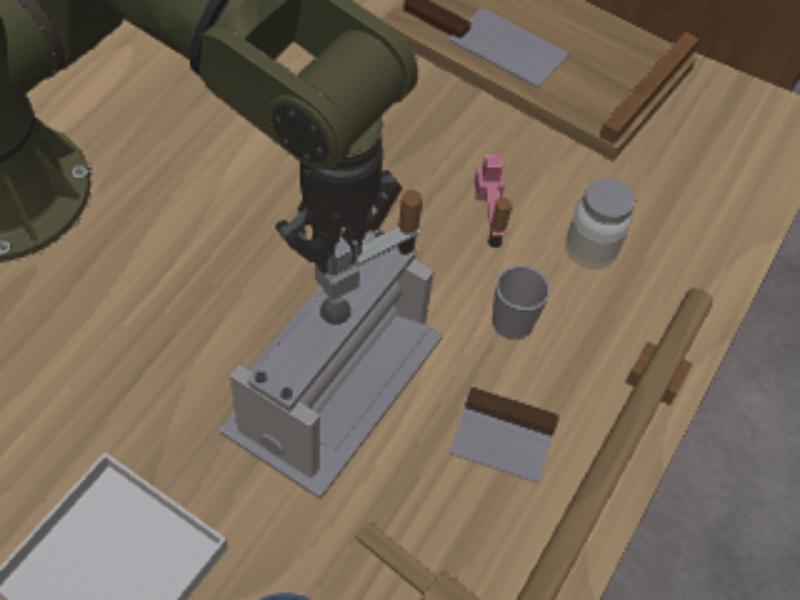

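The crank is held level over the shaft, with the handle towards the pink look-alike's side. Lowering with a guard.

```bash
python3 - <<'E'
from h import *
S=np.array([.5588,-.0062])
sleep(.3); print(np.round(get_tool_pos(),4),np.rad2deg(yaw()))
R=down(np.deg2rad(-24.9))
offs=[(0,0),(1.2,0),(-1.2,0),(0,1.2),(0,-1.2)]
for o in offs:
    T=S+np.array(o)/1e3
    move_straight([*T,.255],R,rate=.05)
    g=move_straight([*T,.2262],R,rate=.04,guard=14)
    p=np.array(get_tool_pos()); print(o,g,p.round(4),np.round(get_contact_force(),1),np.round(get_torque(),2),get_width())
    if p[2]<.231: break
print(get_clock())
E
```

```text
[ 0.5588 -0.0059  0.275 ] -24.867952892503215
(0, 0) True [ 0.5586 -0.0062  0.2262] [-0.8  0.2  3.7] [0.06 0.27 0.01] 0.2475777750000512
21.2833
```

```bash
python3 - <<'E'
from h import *
command_gripper(0.6); sleep(.2); print(np.round(get_torque(),3),np.round(get_contact_force(),1)); command_gripper(0.)
p=get_tool_pos(); print(np.round(p,4),get_width(),np.round(get_torque(),3)); w0=get_width()
t0=get_torque()[2]; q=np.array(get_joint_positions()); t=get_clock(); q60=q[5]
while q[5]-.3>-2.5:
    q[5]-=.3; goto_joints(q); a=get_joint_positions()[5]; T=np.array(get_torque()); 
    print(round(q60-a,3),"cmd",round(q60-q[5],3),"Tz",round(T[2]-t0,3),"tau6",round(get_tau()[5],3),"w",round(get_width(),4),"F",np.round(get_contact_force(),1),round(get_clock()-t,2))
    if abs(T[2]-t0)>.55 or get_width()>w0+.03: break
print(np.round(get_tool_pos(),4),np.rad2deg(yaw()),get_clock())
E
```

```text
[-0.069 -0.008  0.01 ] [-0.3  1.2  0.2]
[ 0.5584 -0.0062  0.2255] 0.2426724203284308 [ 0.066 -0.078 -0.015]
0.296 cmd 0.3 Tz -0.035 tau6 -0.733 w 0.2445 F [ 5.2 -1.3 -1.3] 0.39
0.593 cmd 0.6 Tz -0.04 tau6 -0.545 w 0.2428 F [ 5.4 -1.4 -1.4] 0.78
0.893 cmd 0.9 Tz -0.037 tau6 -0.43 w 0.2491 F [ 5.3  1.4 -1.1] 1.18
1.191 cmd 1.2 Tz -0.027 tau6 -0.467 w 0.2482 F [ 4.3  1.6 -0.8] 1.57
1.489 cmd 1.5 Tz -0.039 tau6 -0.464 w 0.2452 F [3.  4.2 0.4] 1.96
1.788 cmd 1.8 Tz 0.006 tau6 -0.455 w 0.2499 F [1.4 6.  1.6] 2.35
2.088 cmd 2.1 Tz 0.028 tau6 -0.413 w 0.2504 F [-0.3  4.4  2.4] 2.74
2.388 cmd 2.4 Tz -0.072 tau6 -0.412 w 0.2468 F [-2.5  5.   4. ] 3.13
2.688 cmd 2.7 Tz 0.007 tau6 -0.407 w 0.2451 F [-4.2  4.2  3.9] 3.53
2.988 cmd 3.0 Tz 0.013 tau6 -0.401 w 0.2461 F [-4.   4.2  4.7] 3.92
3.288 cmd 3.3 Tz 0.003 tau6 -0.396 w 0.2475 F [-4.7  1.6  4.6] 4.31
3.588 cmd 3.6 Tz 0.014 tau6 -0.392 w 0.2474 F [-4.7  1.   5.9] 4.7
3.888 cmd 3.9 Tz 0.01 tau6 -0.398 w 0.2454 F [-5.8 -0.4  4. ] 5.09
4.187 cmd 4.2 Tz -0.001 tau6 -0.411 w 0.2491 F [-5.1 -1.7  5.6] 5.48
[ 0.5577 -0.0066  0.2256] -145.00938992024933 27.7417
```

No stop felt yet at 4.2 rad, so I'll check the crank before regripping.

```bash
python3 - <<'E'
from h import *
c=camera("scene"); a=cv2.resize(c["image"][150:300,200:400],(640,480),interpolation=cv2.INTER_CUBIC); cv2.imwrite("pics/s4.png",a)
E
```

```text
(no output)
```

View pics/s4.png

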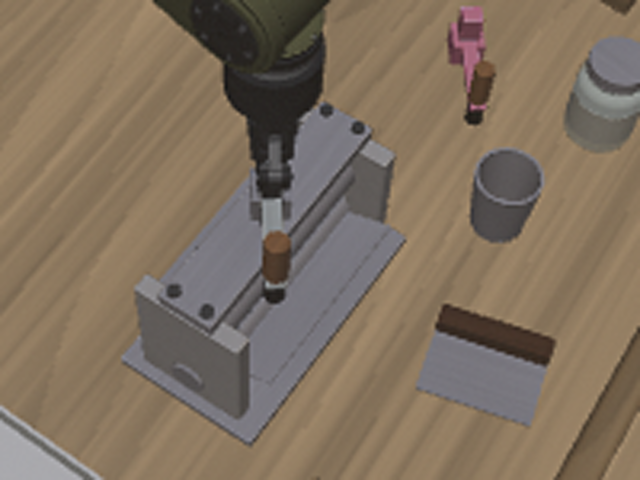

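```bash
python3 - <<'E'
from h import *
command_gripper(0.6); q=np.array(get_joint_positions()); print(np.round(q,3))
q[5]+=np.pi; goto_joints(q); command_gripper(0.); print(np.round(get_tool_pos(),4),get_width(),np.rad2deg(yaw()))
t0=get_torque()[2]; w0=get_width(); q=np.array(get_joint_positions()); q60=q[5]
for i in range(14):
    q[5]-=.1; goto_joints(q); a=get_joint_positions()[5]; T=np.array(get_torque())
    print(round(q60-a,3),"cmd",round(q60-q[5],3),"Tz",round(T[2]-t0,3),"tau6",round(get_tau()[5],3),"w",round(get_width(),4),"F",np.round(get_contact_force(),1))
    if abs(T[2]-t0)>.6 or get_width()>w0+.03: break
print(np.round(get_tool_pos(),4),np.rad2deg(yaw()),get_clock())
E
```

```text
[-0.077  0.34   1.527 -0.     1.277 -2.269]
[ 0.5584 -0.0061  0.2257] 0.25117462466757257 35.60662213015628
0.098 cmd 0.1 Tz -0.007 tau6 -0.817 w 0.2501 F [-1.1 -0.2  2.3]
0.196 cmd 0.2 Tz 0.012 tau6 -0.776 w 0.2475 F [-2.   0.7  1.4]
0.295 cmd 0.3 Tz -0.039 tau6 -0.758 w 0.2492 F [-0.9  1.2  2.3]
0.394 cmd 0.4 Tz -0.005 tau6 -0.747 w 0.2481 F [-3.   1.1  0.9]
0.494 cmd 0.5 Tz -0.053 tau6 -0.744 w 0.2506 F [-2.9  1.1  2.2]
0.594 cmd 0.6 Tz -0.082 tau6 -0.739 w 0.2469 F [-3.8  1.2  2. ]
0.694 cmd 0.7 Tz 0.018 tau6 -0.733 w 0.2469 F [-3.7  1.4  2.9]
0.794 cmd 0.8 Tz -0.001 tau6 -0.729 w 0.2454 F [-4.6  1.3  3.7]
0.894 cmd 0.9 Tz -0.422 tau6 -0.911 w 0.2456 F [-5.1  0.9  3.3]
0.994 cmd 1.0 Tz -0.828 tau6 -1.331 w 0.2469 F [-4.3  2.9  3.6]
[ 0.5582 -0.0061  0.2257] 92.54459043209711 33.7083
```

The torque rose from about 0 to 0.83 N m at about 4.2 + 0.85 rad, which is the hard stop. Next: release, regrip without any clockwise twist, lift off, and check the tray centre and the shaft angle.

```bash
python3 - <<'E'
from h import *
t=camera("top"); t2=dict(t); K=800/300
cor=[at_z(t,(120+u/K,130+v/K),.03) for u,v in ((613,202),(772,209),(770,358),(609,353))]
print("tray corners",np.round(cor,3)[:,:2].tolist(),"centre",np.mean(cor,0).round(4))
command_gripper(0.5); q=np.array(get_joint_positions()); q[5]+=.05; goto_joints(q); command_gripper(0.); 
p=np.array(get_tool_pos()); print(p.round(4),get_width(),np.rad2deg(yaw()),np.round(get_torque(),3))
print(move_straight([p[0],p[1],.30],rate=.12,guard=40),np.round(get_contact_force(),1),np.round(get_tool_pos(),4),get_width(),get_clock())
c=camera("wrist"); cv2.imwrite("pics/w5.png",c["image"])
E
```

```text
tray corners [[0.571, -0.25], [0.561, -0.441], [0.384, -0.433], [0.391, -0.242]] centre [ 0.4766 -0.3416  0.03  ]
[ 0.5584 -0.0062  0.2259] 0.2660274680965946 89.978694956917 [-0.023  0.784 -0.187]
False [ 0.3  0.1 -3.1] [ 0.5581 -0.0062  0.299 ] 0.25985463318688645 35.4333
```

View pics/w5.png

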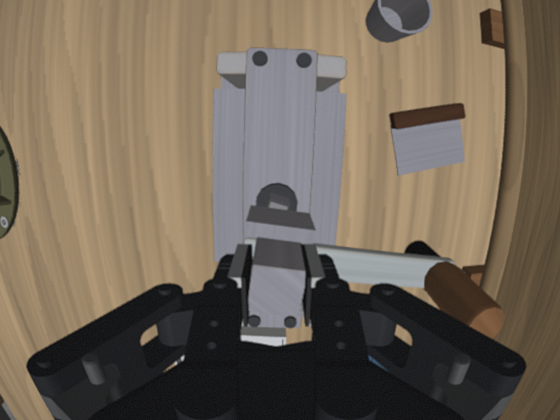

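```bash
python3 - <<'E'
from h import *
R=down(np.deg2rad(87)); P=np.array([.4346,-.3395])
reach([*P,.20],R); move_straight([*P,.07],R,rate=.15); sleep(.2); print(np.round(get_contact_force(),1))
print(move_straight([*P,.054],R,rate=.02,guard=3),np.round(get_tool_pos(),4),np.round(get_contact_force(),1),get_width(),get_clock())
c=camera("scene"); cv2.imwrite("pics/s6.png",cv2.resize(c["image"][200:400,80:347],(800,600),interpolation=cv2.INTER_CUBIC))
E
```

```text
[-0.2  0.4 -3.3]
True [ 0.4345 -0.3395  0.0579] [-1.6  0.6  7.4] 0.26468852723666547 38.6917
```

View pics/s6.png

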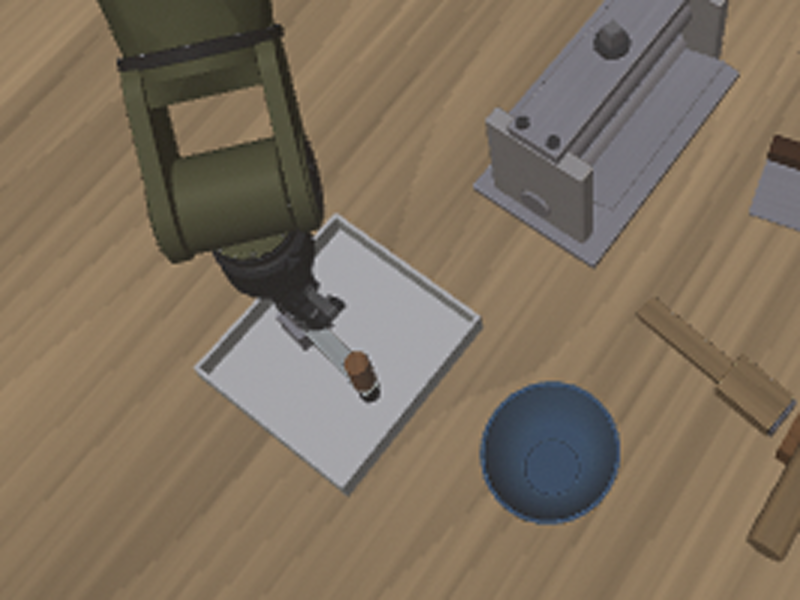

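The crank is inside the tray and touching the floor (TCP 57.9 mm, expected 57.7). I'll release, retreat, and check the shaft angle and the final state.

```bash
python3 - <<'E'
from h import *
command_gripper(0.5); P=get_tool_pos(); move_straight([P[0],P[1],.18],rate=.15); print(np.round(get_contact_force(),1))
reach([.559-.075,-.006,.33],down(0.)); c=camera("wrist"); r=shaft_fit(c); print("shaft",np.round(r[:2],4),r[2].round(1),round(r[3],1))
reach([.40,0.05,.36],down(0.)); s=camera("scene"); t=camera("top"); print(get_clock())
cv2.imwrite("pics/f.png",np.vstack([cv2.resize(t["image"][130:350,110:420],(800,568))[:300],cv2.resize(t["image"][130:350,110:420],(800,568))[300:568],]))
for n,z in (("bowl",0),("jar",0),("cup",0),("scraper",0),("brush",0),("crank_boss",.052),("crank_handle",.063)):
    print(n,[(round(x["p"],2),at_z(t,sh(x["position"]),z).round(3)[:2].tolist()) for x in spot_point(n,t)[:2 if z==0 else 4]])
E
```

```text
[-0.1  0.   0.1]
shaft [ 0.5589 -0.0062] [13.4 13.4] 71.6
42.5583
bowl [(0.64, [0.57, 0.002]), (0.62, [0.717, -0.316])]
jar [(0.91, [0.731, 0.352])]
cup [(0.61, [0.708, 0.213])]
scraper [(0.58, [0.766, 0.028])]
brush [(0.58, [0.773, -0.17])]
crank_boss [(0.94, [0.255, 0.347]), (0.88, [0.573, 0.38]), (0.73, [0.44, -0.339])]
crank_handle [(0.92, [0.36, 0.353]), (0.75, [0.609, 0.3]), (0.72, [0.535, -0.36])]
```

View pics/f.png

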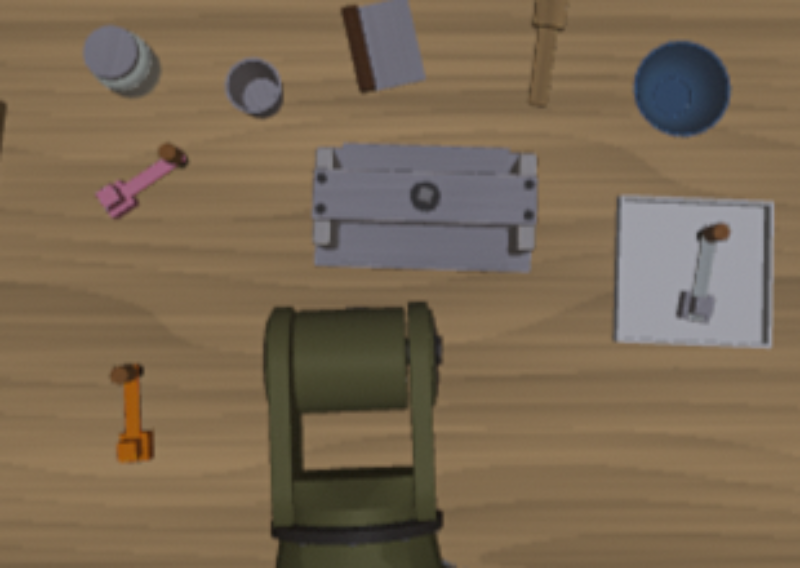

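```bash
python3 -c "
from plant import *
job_done(); print(get_clock())"
```

```text
the job is handed in; nothing more can be done
the job is handed in; nothing more can be done
```

I fitted the steel crank fully home on the shaft, wound it anticlockwise to the stop, lifted it off and set it down upright in the white tray. I handed the job in after about 43 s on the robot's clock.

**Last checks**
- **Fit:** The crank was fully home; the tool stood at 226 mm, as expected with the hub resting on the collar.
- **Stop:** The reaction torque jumped from about 0 to 0.83 N m at the end of winding, well above the 0.25 N m the shaft needs. The shaft's angle went from 65.1° to 71.6°, read modulo 90°. That fits a total turn of about 4.83 rad, implying the roller started at about 2.35 mm, inside the given range. I had no direct view of the roller's height.
- **Crank in tray:** It was lowered until it touched lightly, about 10 N, and the last overhead picture shows it upright inside the tray walls.
- **Surroundings:** The bowl, jar, cup, scraper, brush and both coloured look-alikes show no visible shift. The robot is clear of everything.

**Checks that disagreed**
- **Crank turned in the jaws:** It sat roughly 6–9° turned in the grip after the stop, so it lies about 9° off my planned angle in the tray. It is still well clear of the walls.
- **Bowl detection:** The network's top guess for the bowl in the final picture fell on the machine. Its second guess matched the bowl's original place, and so did the picture.

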